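# Stand the reagent bottles in their spill saucers

## Robot

A 7-joint arm with a two-finger parallel gripper is mounted at the origin on a cart in front of the work surface, level with it; the furniture and walls round the work are solid. World frame = base frame: x ahead of the robot, y to its left, z up, the work surface at z = 0. Lengths are in mm, angles in rad, forces in N, time in s.
With the tool pointing down it reaches from about 400 to 875 mm from the base axis. Payload 19.3 kg.
Tool frame: the origin (TCP) lies at the very end of the fingers, on their centre line; the grasp point (between the pads) lies 19 mm behind it (grip_point_offset is the z of the grasp point in the tool frame, in mm); z points along the fingers, y is the line along which they close (so a half turn about z gives the same grasp; the last joint's range is limited). The gripper opens to 85 mm and grips with 20 to 120 N. Pads are 22 mm wide; open, the fingers measure 114 mm over their backs; the gripper's body (76 mm by 85 mm) begins 54 mm behind the grasp point. The pads swing forward as they close: fully open they stand 13 mm farther back than shut.
Start: joints at [1.23, 0.521, -0.036, 1.599, 0.021, 1.021, -0.113], TCP at [167.161, -602.222, 231.291] pointing down, gripper open.
Joint ranges: [-2.91, 2.91], [-0.3, 2.13], [-1.5, 1.42], [0.17, 2.43], [-1.26, 4.41], [0.16, 1.93], [-2.52, 2.52]. Speed limits (rad/s): [1.89, 1.89, 2.39, 2.39, 3.01, 3.01, 3.01].

## Interface

Orientations are given as a 3x3 rotation matrix whose columns are the frame's x, y, z axes.
In Python, from workcell import movep, movel, goto_joints, open_gripper, clamp, wait, inverse_kinematics, read_state, camera, PlanningError, finish_job, grip_point_offset gives the robot as it stands. Calls block until the motion is done:
- movep(position, orientation): joint-space move of the TCP to a pose.
- movel(position, frame=None, max_speed=150, guard=None): straight line of the TCP; frame=None keeps the orientation; max_speed is the mean speed in mm/s. With guard (N) it stops when the force on the tool has changed by that much, and returns True; else False.
- goto_joints(angles): joint-space move.
- open_gripper() and clamp(): open the fingers fully, or close them until they stop; the grip force is fixed at half the most.
- wait(seconds).
- inverse_kinematics(position, orientation): joint angles nearest the present ones, or None.
- read_state(): the state.
- camera(name): name is "scene" or "top" or "wrist"; returns a dict with "image" (480x640x3 uint8, blue, green, red), "range_z" (480x640 float32, mm along the optical axis (not along the pixel's ray), 0 where there is no reading), "fx", "fy", "cx", "cy" (pixels), "dist_coeffs" ([k1, k2, p1, p2, k3] as OpenCV has them; the pictures are not rectified), "cam_to_world" (4x4, takes a point from camera to world coordinates). Camera axes: x right, y up, looking along -z (the intrinsics and any distortion apply to the point x, -y, -z); pixel columns grow to the right and rows downward; lengths in mm; the calibration is good to about 2 mm. A picture is of the moment at which its call begins.
A pose or a line that the arm cannot do raises PlanningError and nothing moves.
- finish_job(): hands the job in; it is judged then, once.
The state is a dict: "time": time; "qpos": joint angles; "qvel": joint speeds; "joint_efforts": joint torques, N m; "eef_pos": TCP position; "tool_rot": TCP orientation; "ft_force": force on the tool from outside, world axes, zero at the start; "torque": the same for the moment, N m; "finger_gap": finger opening in mm; "gripper_force": force on a finger pad.
Only numpy, scipy, OpenCV 4.12 (cv2) and the standard library are available. Lean on these libraries where they do the work, as an engineer would, in place of code of your own. Each camera call takes 0.05 s, during which the arm holds its last target. There are 200 camera calls.

## Task

Pick out the three reagent bottles from the things left of the roller mixer and stand each one in the white spill saucer of its size on the right: the large bottle in the large saucer, the medium bottle in the medium one, the small bottle in the small one. Keep the bottles upright all the way, and leave the carton and the roll of tape where they are.

Things in the scene. Friction and masses are not known exactly. Their poses are not given: they have to be found in the camera images.
- large_bottle: a brown reagent bottle with a red screw cap, the tallest and widest of the three: body 40 mm in diameter and 59 mm high, cap 31 mm in diameter, 82 mm high in all, 90 g. It starts standing upright on the worktop left of the grey roller mixer (fixed, 110 mm high). Origin at the centre of its underside, z up along the bottle. The cap does not turn.
- medium_bottle: a brown reagent bottle with a white screw cap, the middle one in size: body 34 mm in diameter and 53 mm high, cap 27 mm in diameter, 73 mm high in all, 70 g. It starts standing upright on the worktop left of the grey roller mixer (fixed, 110 mm high). Origin at the centre of its underside, z up along the bottle. The cap does not turn.
- small_bottle: a brown reagent bottle with a black screw cap, the smallest: body 30 mm in diameter and 48 mm high, cap 23 mm in diameter, 66 mm high in all, 50 g. It starts standing upright on the worktop left of the grey roller mixer (fixed, 110 mm high). Origin at the centre of its underside, z up along the bottle. The cap does not turn.
- large_saucer: the largest of three round white plastic spill saucers, fixed to the worktop right of the roller mixer: 80 mm across outside, 72 mm inside, rim 12 mm high, wall 4 mm thick, flat floor 4 mm above the worktop. Origin at the centre of its underside, on the worktop, z up.
- medium_saucer: the middle-sized of three round white plastic spill saucers, fixed to the worktop right of the roller mixer: 66 mm across outside, 58 mm inside, rim 12 mm high, wall 4 mm thick, flat floor 4 mm above the worktop. Origin at the centre of its underside, on the worktop, z up.
- small_saucer: the smallest of three round white plastic spill saucers, fixed to the worktop right of the roller mixer: 54 mm across outside, 46 mm inside, rim 12 mm high, wall 4 mm thick, flat floor 4 mm above the worktop. Origin at the centre of its underside, on the worktop, z up.
- carton: a small orange-brown reagent carton, 76 x 42 mm and 53 mm high, standing among the bottles; a bystander. Origin at the centre of its underside, x along its 76 mm side, z up.
- tape_roll: a roll of white label tape, 60 mm in diameter and 19 mm high, lying flat among the bottles; a bystander. Origin at the centre of its underside, z up.
Mind the look-alikes: they are no part of the job. Leave any green look-alike of the medium_bottle alone. What is shaped like the large_bottle but blue is not meant.

How it is judged (in metres and radians):
At the end, for the whole second after the job is handed in: Each bottle stands upright (within 0.1 rad) and at rest on the floor of the saucer of its own size, inside the rim (underside less than 8 mm above the worktop; centre within 19 mm (large), 15 mm (medium) or 11 mm (small) of the saucer's centre), and is released (horizontal distance between large_bottle and large_saucer below 0.019 m and z of large_bottle in the frame of large_saucer between 0 and 0.008 m and angle between each of large_bottle, medium_bottle, small_bottle's own z axis and vertical below 0.1 rad and linear speed of each of large_bottle, medium_bottle, small_bottle below 0.02 m/s and contact force between the fingers and large_bottle below 0.1 N and horizontal distance between medium_bottle and medium_saucer below 0.015 m and z of medium_bottle in the frame of medium_saucer between 0 and 0.008 m and contact force between the fingers and medium_bottle below 0.1 N and horizontal distance between small_bottle and small_saucer below 0.011 m and z of small_bottle in the frame of small_saucer between 0 and 0.008 m and contact force between the fingers and small_bottle below 0.1 N); the robot touches nothing.
It fails at once if the carton or the roll of tape is moved by more than 30 mm (distance of any of carton, tape_roll from where it was at the start of the episode above 0.03 m).
It fails at once if a bottle is tipped by more than 0.5 rad (angle between any of large_bottle, medium_bottle, small_bottle's own z axis and vertical above 0.5 rad).
It also fails if it takes over 112 s, if anything falls off the work surface, if the arm or the gripper's body presses on something with over 40 N, if the wrist force passes 120 N, or if a joint passes its speed limit or range.

## Working session

There is one attempt and no reset: what is moved stays moved. The work goes in short steps, each a Python script; the robot and the scene stay as the last script left them, time stands still between calls to the robot, and variables do not carry over. Pictures are saved under pics/ and viewed, at most 14 in all, crops included, and the job is handed in when it is done.

```bash
mkdir -p pics; ls
python3 - <<'E'
from workcell import *
import cv2,numpy as np
for n in ("top","scene"):
    c=camera(n); cv2.imwrite(f"pics/{n}0.png",c["image"])
    np.savez(f"{n}0.npz",**c)
    print(n,c["fx"],c["fy"],c["cx"],c["cy"],c["dist_coeffs"]);print(np.round(c["cam_to_world"],3))
s=read_state();print(s["time"],s["finger_gap"],s["tool_rot"],grip_point_offset)
E
```

```text
pics
top 604.060825108557 604.060825108557 320.39445224519045 238.85834652142697 [0.01860044 0.         0.         0.         0.        ]
[[ 9.30000e-02  9.11000e-01 -4.02000e-01 -1.98449e+02]
 [-9.96000e-01  8.10000e-02 -4.50000e-02 -9.24020e+01]
 [-8.00000e-03  4.04000e-01  9.15000e-01  1.69239e+03]
 [ 0.00000e+00  0.00000e+00  0.00000e+00  1.00000e+00]]
scene 511.9244373616046 511.9244373616046 317.0072951503071 243.9250431299364 [0.0455896 0.        0.        0.        0.       ]
[[-8.05000e-01  3.34000e-01 -4.90000e-01 -4.33660e+01]
 [-5.93000e-01 -4.33000e-01  6.79000e-01  8.09822e+02]
 [ 1.50000e-02  8.37000e-01  5.47000e-01  7.17750e+02]
 [ 0.00000e+00  0.00000e+00  0.00000e+00  1.00000e+00]]
0.1 85.29442906155731 [[ 9.63569748e-01  2.67456938e-01 -3.57283853e-04]
 [ 2.67457162e-01 -9.63569281e-01  9.52793713e-04]
 [-8.94364556e-05 -1.01364132e-03 -9.99999482e-01]] -18.700000000000003
```

View pics/top0.png

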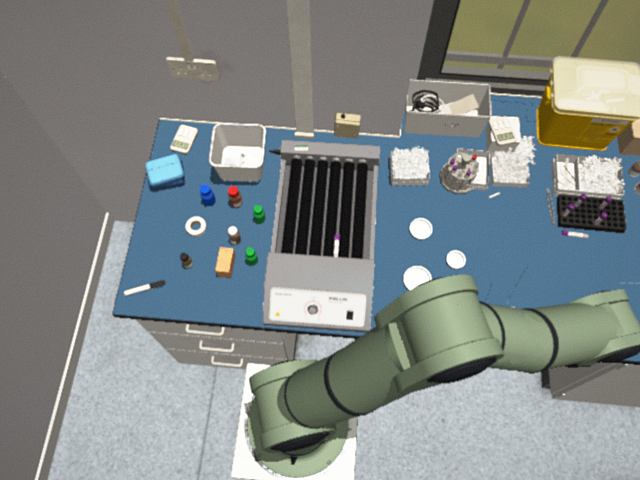

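View pics/scene0.png

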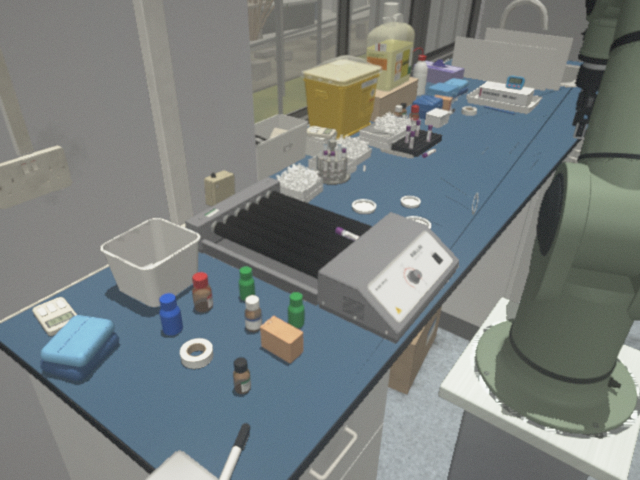

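```bash
cat > h.py <<'E'
import numpy as np, cv2
def ray(c,px):
    K=np.array([[c["fx"],0,c["cx"]],[0,c["fy"],c["cy"]],[0,0,1.]])
    p=cv2.undistortPoints(np.array(px,float).reshape(-1,1,2),K,np.array(c["dist_coeffs"],float)).reshape(-1,2)
    d=np.c_[p[:,0],-p[:,1],-np.ones(len(p))]@c["cam_to_world"][:3,:3].T
    return c["cam_to_world"][:3,3],d
def onplane(c,px,z):
    o,d=ray(c,px); return o+d*((z-o[2])/d[:,2])[:,None]
def masks(img):
    h=cv2.cvtColor(img,cv2.COLOR_BGR2HSV); H,S,V=[h[...,i].astype(int) for i in range(3)]
    return dict(red=((H<6)|(H>174))&(S>150)&(V>80), green=(H>50)&(H<80)&(S>120), blue=(H>112)&(H<128)&(S>180)&(V>90),
      orange=(H>6)&(H<20)&(S>110)&(V>120), white=(S<60)&(V>170), dark=(V<50))
def blobs(m,lo=15):
    n,l,s,c=cv2.connectedComponentsWithStats(m.astype(np.uint8))
    return [(s[i],c[i],l==i) for i in range(1,n) if s[i,4]>=lo]
E
python3 - <<'E'
from h import *
c=dict(np.load("top0.npz")); im=c["image"]; m=masks(im)
zs=dict(red=82,green=73,blue=82,orange=53,white=12,dark=66)
for k in m:
    for s,ct,_ in blobs(m[k]):
        x,y=ct
        if s[4]>900: continue
        if (150<x<270 and 180<y<300) or (k=="white" and 400<x<475 and 210<y<295):
            print(k,s,np.round(ct,1),np.round(onplane(c,ct,zs[k])[0],1))
cv2.imwrite("pics/crop.png",np.hstack([cv2.resize(im[175:285,165:275],None,fx=5,fy=5,interpolation=2)[:, :],cv2.resize(im[205:295,400:470],None,fx=3,fy=3).__class__(cv2.resize(im[205:295,400:470],(250,550)).shape,dtype=np.uint8) if 0 else cv2.resize(im[205:295,400:470],(250,550))]))
E
```

```text
red [228 186  11  12  96] [232.8 191.4] [641.6 264.6  82. ]
green [254 205  11  18 164] [258.6 213.8] [578.1 178.5  73. ]
green [245 247  12  18 167] [250.7 255.9] [441.2 183.   73. ]
orange [216 249  18  25 109] [226.7 265.4] [413.2 251.9  53. ]
white [185 216  21  19 243] [195.1 225.1] [551.5 378.   12. ]
white [409 217  24  22 407] [420.8 227.8] [ 603.9 -312.8   12. ]
white [228 226  10   9  70] [232.1 230. ] [545.3 262.2  12. ]
white [446 250  20  19 299] [455.8 258.8] [ 511.  -419.4   12. ]
white [403 265  29  26 497] [415.8 276.3] [ 444.6 -302.2   12. ]
white [422 276  46  22 561] [443.8 285.7] [ 422.6 -384.7   12. ]
dark [182 256   6   5  15] [185.2 258.7] [418.5 372.6  66. ]
```

View pics/crop.png

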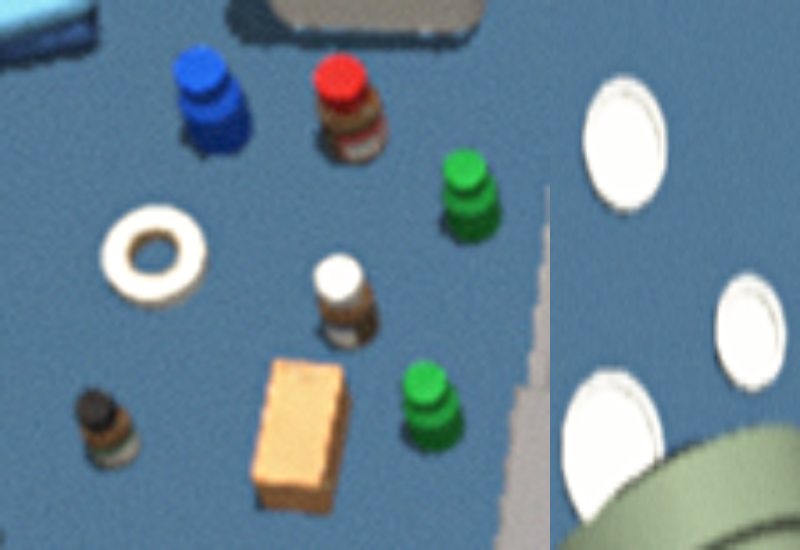

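```bash
cat >> h.py <<'E'
def R(a): # tool down, x axis at yaw a
    c,s=np.cos(a),np.sin(a); return np.array([[c,s,0],[s,-c,0],[0,0,-1.]])
E
python3 - <<'E'
from workcell import *
from h import *
for n,p in (("wR",[500,-350,330]),("wL",[500,290,330])):
    movep(p,R(0)); c=camera("wrist"); np.savez(n+".npz",**c); cv2.imwrite(f"pics/{n}.png",c["image"])
    print(read_state()["time"],read_state()["qpos"],np.round(c["cam_to_world"],3),c["fx"])
E
```

```text
1.7333 [ 0.55951722  0.41549125 -0.0634269   1.51166256  0.02777535  1.21586403
 -1.0805163 ] [[-2.00000e-03  9.66000e-01  2.60000e-01  5.65052e+02]
 [-1.00000e+00 -2.00000e-03 -1.00000e-03 -3.50518e+02]
 [-1.00000e-03 -2.60000e-01  9.66000e-01  4.71776e+02]
 [ 0.00000e+00  0.00000e+00  0.00000e+00  1.00000e+00]] 386.1321446806409
4.0667 [-0.23624106  0.39923575 -0.5441669   1.57882683  0.21586106  1.22407163
 -2.39136596] [[-2.00000e-03  9.66000e-01  2.59000e-01  5.66306e+02]
 [-1.00000e+00 -2.00000e-03 -1.00000e-03  2.89674e+02]
 [-1.00000e-03 -2.59000e-01  9.66000e-01  4.72003e+02]
 [ 0.00000e+00  0.00000e+00  0.00000e+00  1.00000e+00]] 386.1321446806409
```

View pics/wR.png

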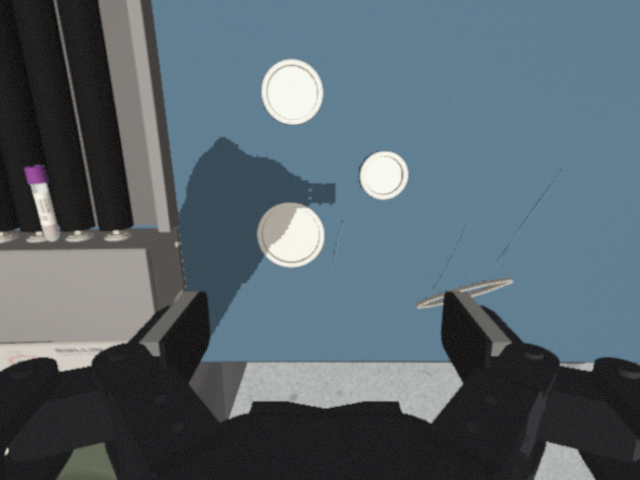

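View pics/wL.png

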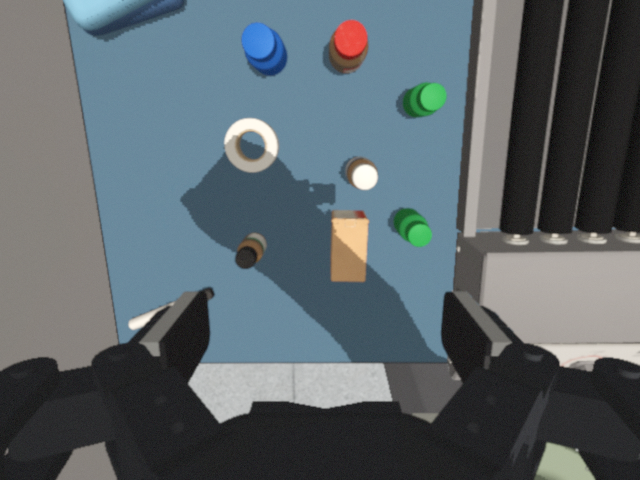

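```bash
cat >> h.py <<'E'
def cloud(c):
    v,u=np.mgrid[0:480,0:640]; o,d=ray(c,np.c_[u.ravel(),v.ravel()])
    return (o+d*c["range_z"].reshape(-1,1)).reshape(480,640,3)
E
cat > tops.py <<'E'
from h import *
def saucers(c):
    for s,ct,l in blobs((cloud(c)[...,2]>7)&(cloud(c)[...,2]<25),20)if 0 else blobs((cv2.cvtColor(c["image"],cv2.COLOR_BGR2HSV)[...,1]<75)&(c["image"].max(2)>120),300):
        cn=max(cv2.findContours(l.astype(np.uint8),0,1)[0],key=len)
        P=onplane(c,cn.reshape(-1,2),12)
        if s[2]<90 and 30<s[0] and s[1]+s[3]<290 and s[0]>200:
            (x,y),r=cv2.minEnclosingCircle(P[:,:2].astype(np.float32)); e=cv2.fitEllipse(P[:,:2].astype(np.float32)); print("saucer",s,round(x,1),round(y,1),"d",round(2*r,1),np.round(e[0],1),np.round(e[1],1))
def caps(c):
    P=cloud(c)
    for n,(u,v),H in (("large",(350,38),82),("medium",(364,176),73),("small",(247,257),66),("blue",(258,40),82),("g1",(433,96),73),("g2",(418,235),73),("carton",(349,247),53),("tape",(230,145),19)):
        m=abs(P[...,2]-P[v,u,2])<4; l=[b for b in blobs(m,5) if b[2][v,u]]
        cn=max(cv2.findContours(l[0][2].astype(np.uint8),0,1)[0],key=len).reshape(-1,2)
        e=cv2.minAreaRect(onplane(c,cn,H)[:,:2].astype(np.float32)); (x,y),r=cv2.minEnclosingCircle(onplane(c,cn,H)[:,:2].astype(np.float32))
        print(n,"z",round(P[v,u,2],1),l[0][0],"depthmean",np.round(P[l[0][2]].mean(0),1),"rect",np.round(e[0],1),np.round(e[1],1),round(e[2]),"circ",round(x,1),round(y,1),round(2*r,1))
if __name__=="__main__":
    saucers(dict(np.load("wR.npz"))); c=dict(np.load("wL.npz")); caps(c)
    P=cloud(c); print("max z left-top region",np.round(P[:60,60:500][P[:60,60:500,2]>90][:3],0))
    t=dict(np.load("top0.npz")); Q=cloud(t); b=Q[120:185,208:268]; b=b[b[...,2]>40]; print("bin",b.min(0),b.max(0))
E
python3 tops.py
```

```text
saucer [ 260   58   64   68 3414] 605.5 -312.9 d 71.7 [ 605.4 -313. ] [70.4 70.5]
saucer [ 359  150   50   51 2004] 512.6 -419.1 d 59.9 [ 512.6 -419.4] [58.1 59. ]
saucer [ 257  203   69   66 3570] 439.2 -307.0 d 86.1 [ 438.7 -307.6] [83.1 84.1]
large z 81.3 [334  20  34  37 934] depthmean [647.5 266.3  81. ] rect [647.  266.2] [29.7 29.9] 73 circ 647.0 266.3 30.7
medium z 72.3 [353 164  25  26 488] depthmean [519.9 249.2  72.3] rect [520.2 249.3] [25. 25.] 45 circ 519.8 249.4 26.0
small z 65.1 [234 249  23  20 349] depthmean [428.9 379.   65.8] rect [429. 379.] [24.4 22.2] 90 circ 429.0 379.0 24.4
blue z 82.0 [241  23  34  36 923] depthmean [645.3 351.9  81.2] rect [645.  351.9] [29.7 29.4] 18 circ 645.0 351.8 30.4
g1 z 72.3 [419  82  27  30 601] depthmean [597.2 185.3  72.3] rect [597.1 185.5] [25.2 25.6] 48 circ 597.0 185.8 26.6
g2 z 72.7 [408 223  24  24 451] depthmean [457.9 189.1  72.2] rect [458.  189.3] [25.8 24.5] 3 circ 458.2 189.3 26.2
carton z 52.4 [ 331  217   38   65 2205] depthmean [435.  262.9  51.4] rect [434.9 263.3] [40.2 75.6] 89 circ 434.6 262.5 82.9
tape z 18.7 [ 224  119   54   53 1590] depthmean [549.8 375.2  18.4] rect [549.3 375.2] [60.6 57.8] 90 circ 549.5 375.0 61.1
max z left-top region [[566. 290. 472.]
 [566. 290. 472.]
 [566. 290. 472.]]
bin [-198.44855588  -92.40218167   40.06087618] [ 872.67110304  352.36184936 1692.3895512 ]
```

Run:
```python
from workcell import *
from h import *
t=dict(np.load("top0.npz")); Q=cloud(t); ok=(t["range_z"]>0)
b=Q[120:185,208:268][ok[120:185,208:268]]; b=b[(b[:,2]>25)&(b[:,2]<300)]; print("bin",np.percentile(b,[1,50,99],axis=0).round())
b=b[b[:,1]<330];print(b[b[:,0].argsort()][:300:30].round())
S=dict(large=[(647,266.3,21),(439,-307.3,25)],medium=[(520,249.3,15),(605.4,-313,19)],small=[(429,379,13),(512.6,-419.2,17)])
for k in S:
  for i in (0,1):
    for a in (-.6,-.3,0,.3,.6,np.pi-.6,np.pi-.3,np.pi,np.pi+.3):
      x,y,z=S[k][i]
      q=[inverse_kinematics([x,y,zz],R(a)) for zz in (z,z+150)]
      print(k,i,round(a,2),[None if v is None else np.round(v,2)[[0,2,4,5,6]].tolist() for v in q])
```

```text
bin [[711. 188.  26.]
 [806. 280.  68.]
 [936. 348. 118.]]
[[706. 296. 118.]
 [712. 284. 105.]
 [714. 246. 113.]
 [715. 315.  83.]
 [716. 207. 109.]
 [717. 247. 114.]
 [718. 289.  94.]
 [718. 289.  75.]
 [719. 223.  78.]
 [719. 309.  27.]]
large 0 -0.6 [[-0.58, 0.17, -0.2, 0.75, -2.5], [-0.7, 0.38, -0.3, 1.01, -2.42]]
large 0 -0.3 [[-0.45, -0.04, 0.04, 0.75, -2.38], [-0.33, -0.24, 0.19, 1.03, -2.48]]
large 0 0 [[-0.24, -0.4, 0.43, 0.83, -2.36], [-0.21, -0.46, 0.35, 1.07, -2.3]]
large 0 0.3 [[-0.21, -0.44, 0.47, 0.84, -2.09], [-0.18, -0.51, 0.39, 1.08, -2.03]]
large 0 0.6 [[-0.19, -0.49, 0.52, 0.86, -1.82], [-0.15, -0.56, 0.43, 1.09, -1.75]]
large 0 2.54 [[0.02, -0.88, 0.89, 1.05, -0.1], [0.05, -0.97, 0.74, 1.24, -0.01]]
large 0 2.84 [[0.04, -0.94, 0.93, 1.08, 0.17], [0.07, -1.03, 0.78, 1.27, 0.26]]
large 0 3.14 [[0.1, -1.07, 1.05, 1.17, 0.42], [0.11, -1.14, 0.87, 1.33, 0.52]]
large 0 3.44 [[0.17, -1.28, 1.22, 1.33, 0.66], [0.16, -1.28, 0.98, 1.42, 0.76]]
large 1 -0.6 [[0.66, -0.22, 0.29, 0.51, -1.94], [0.61, -0.15, 0.09, 0.81, -1.75]]
large 1 -0.3 [[0.69, -0.26, 0.34, 0.52, -1.68], [
[... 2814 characters left out ...]
0.76, -0.25, 0.29, 0.72, -1.8], [0.71, -0.18, 0.13, 0.96, -1.68]]
small 1 -0.3 [[0.79, -0.3, 0.34, 0.73, -1.55], [0.74, -0.23, 0.17, 0.96, -1.41]]
small 1 0 [[0.82, -0.35, 0.4, 0.74, -1.29], [0.76, -0.26, 0.19, 0.97, -1.13]]
small 1 0.3 [[0.85, -0.4, 0.44, 0.76, -1.02], [0.77, -0.27, 0.2, 0.97, -0.83]]
small 1 0.6 [[0.83, -0.37, 0.42, 0.75, -0.7], [0.81, -0.34, 0.25, 0.98, -0.58]]
small 1 2.54 [[1.06, -0.76, 0.79, 0.91, 0.98], [1.06, -0.76, 0.56, 1.09, 1.14]]
small 1 2.84 [[1.09, -0.81, 0.84, 0.95, 1.25], [1.09, -0.83, 0.61, 1.12, 1.4]]
small 1 3.14 [[1.28, -1.28, 1.23, 1.3, 1.37], [1.28, -1.28, 0.96, 1.36, 1.49]]
small 1 3.44 [[1.28, -1.28, 1.23, 1.3, 1.67], [1.28, -1.28, 0.96, 1.36, 1.79]]
```

```bash
cat > job.py <<'E'
from workcell import *
from h import *
S=dict(large=[(647,266.3,24,.3),(439,-307.3,.3)],medium=[(520,249.3,16,.3),(605.4,-313,.3)],small=[(429,379,13,.6),(512.6,-419.2,.6)])
def say(t):
    s=read_state(); print(t,"t",round(s["time"],1),"tcp",np.round(s["eef_pos"],1),"gap",round(s["finger_gap"],1),"F",np.round(s["ft_force"],1))
def pick(k):
    x,y,z,a=S[k][0]
    movep([x,y,z+120],R(a))
    if movel([x,y,z],max_speed=100,guard=15): say("HIT"); raise SystemExit
    clamp(); say("clamped"); movel([x,y,z+160],max_speed=150); say("lifted")
    s=read_state(); return s["finger_gap"]
def place(k):
    X,Y,a=S[k][1]; z=S[k][0][2]
    try: movel([X,Y,z+160],R(a),max_speed=250)
    except PlanningError as e: print(e); movep([X,Y,z+160],R(a))
    movel([X,Y,z+20],max_speed=150); say("above")
    print(movel([X,Y,z+2],max_speed=25,guard=4)); say("down")
    open_gripper(); movel([X,Y,z+120],max_speed=150); say("out")
E
python3 - <<'E'
from job import *
if pick("medium")>28: place("medium")
c=camera("wrist"); cv2.imwrite("pics/m1.png",c["image"])
E
```

```text
clamped t 6.8 tcp [520.1 249.3  16.3] gap 32.9 F [-0.6 -0.9  6.1]
lifted t 8.0 tcp [519.6 249.1 175.2] gap 32.7 F [-0.8 -0.4 -1. ]
above t 11.5 tcp [ 606.  -313.2   37. ] gap 32.5 F [-0.1  0.4 -0.3]
True
down t 12.1 tcp [ 605.2 -313.    20.4] gap 32.9 F [-1.5  1.1  9.9]
out t 13.6 tcp [ 604.9 -312.9  135. ] gap 85.6 F [-0.   0.7  0. ]
```

View pics/m1.png

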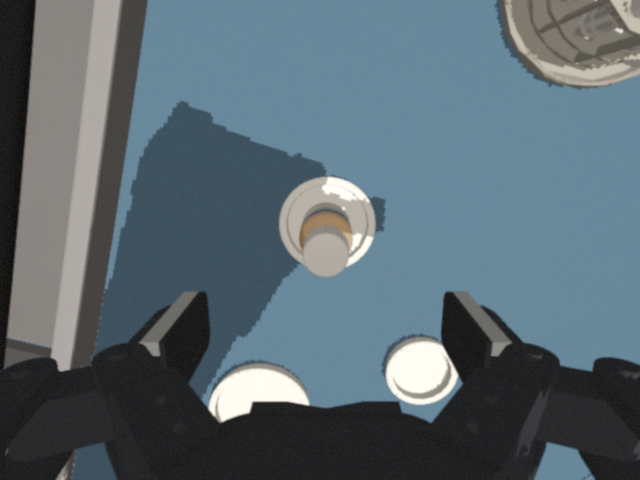

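Run:
```python
from job import *
for k,g in (("large",34),("small",25)):
    if pick(k)<g: say("no grip"); break
    place(k)
x,y=500,-350
movep([x,y,330],R(0)); c=camera("wrist"); np.savez("wE.npz",**c); cv2.imwrite("pics/end.png",c["image"]); say("")
```

```text
clamped t 17.6 tcp [647.2 266.4  24.4] gap 38.6 F [-1.1 -0.3  5.9]
lifted t 18.8 tcp [646.6 266.  182.9] gap 38.6 F [-0.1  0.1 -0.5]
above t 22.5 tcp [ 439.4 -307.5   44.7] gap 38.6 F [-0.8  1.4 -0.6]
True
down t 23.1 tcp [ 438.9 -307.3   28.3] gap 38.4 F [-2.6  0.7 10.8]
out t 24.5 tcp [ 438.6 -307.1  143.3] gap 85.6 F [ 0.1 -0.1  0.5]
clamped t 28.9 tcp [429.1 379.   13.3] gap 28.5 F [-0.8 -1.7  6.1]
lifted t 30.1 tcp [428.7 378.7 172.2] gap 28.7 F [-0.1  0.  -0.4]
above t 34.5 tcp [ 513.1 -419.5   33.9] gap 28.8 F [-0.1 -0.3 -0.3]
True
down t 35.1 tcp [ 512.5 -419.2   17.3] gap 28.7 F [-2.3  1.1  9.9]
out t 36.7 tcp [ 512.1 -419.   132.1] gap 85.5 F [-1.3  1.5 -0.6]
 t 37.6 tcp [ 499.5 -350.5  328.1] gap 85.5 F [ 0.2 -0.1  0.8]
```

The first picture shows the medium bottle upright at (326,235) inside its saucer. The next one is for the check of all three.

View pics/end.png

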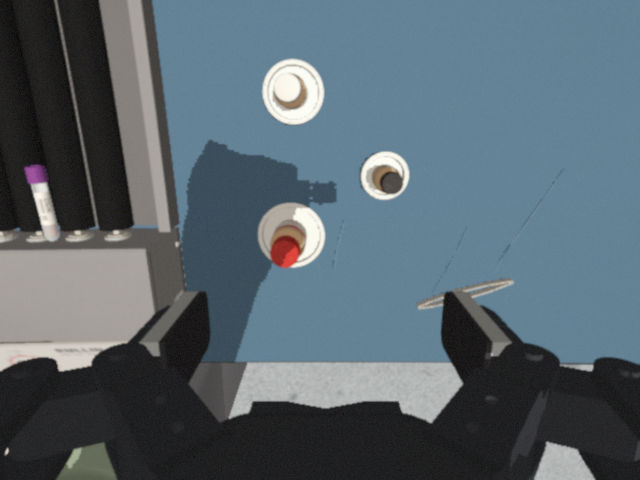

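Run:
```python
from h import *
c=dict(np.load("wE.npz")); P=cloud(c)
for n,(x,y),H in (("large",(439,-307.3),86),("medium",(605.4,-313),77),("small",(512.6,-419.2),70)):
    near=(np.hypot(P[...,0]-x,P[...,1]-y)<25)&(abs(P[...,2]-H)<4); l=P[near]
    (u,v),r=cv2.minEnclosingCircle(l[:,:2].astype(np.float32)); print(n,len(l),np.round(l.mean(0),1),round(u-x,1),round(v-y,1),2*r)
```

```text
large 637 [ 440.3 -306.6   85.2] 0.8 0.8 30.880069732666016
medium 624 [ 603.9 -312.4   76.4] -1.4 0.8 26.784990310668945
small 376 [ 511.7 -418.9   69.7] -1.1 0.3 23.188369750976562
```

The picture shows all three bottles upright in their saucers: white cap at (288,87), black at (391,182), red at (286,250). Each is within 2 mm of its saucer's centre, so I'm handing in.

```bash
python3 -c "
from workcell import *
print(finish_job())"
```

```text
the job is handed in; nothing more can be done
None
```

The job is handed in at about 38 s of the 112 s allowed: each bottle stands upright and released in the saucer of its size, measured within 2 mm of its centre, but no verdict came back, and I did not re-check the carton and tape afterwards (the gripper met no unexpected contact near them).

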